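# Seat the mixer head

## Task

Take the blue mixing head off its white parking post and set its tapered shank upright in the socket of the bench mixer, then let go so that it stands there loosely. Then press or tap it down from above until it is fully home, its hub flat against the rim of the socket, and leave it held there by the taper alone. Leave the timer and the tube block where they are.

Things in the scene. Friction and masses are not known exactly. Their poses are not given: they have to be found in the camera images.
- head_centre (a point): Centre of the loose mixing head's blue, black-topped disc, 52 mm across, 20 mm high: the grasp point. Under the disc a dark hub 34 mm across, 12 mm high, then a tapered steel shank 44 mm long, 22 mm across at the hub, 14 mm at the tip (tip 66 mm below this point). About 0.12 kg, round about its z axis (up). At the start it stands upright in the white post.
- head_seat (a point): Centre of the underside of the head's hub, where the shank begins, 22 mm below head_centre; it lies level with the socket's rim when the head is home. z along the head's axis, up when upright.
- head_top (a point): Centre of the head's flat rubber top, 10 mm above head_centre, 32 mm above head_seat: the place to press. Loosely set, the head stops with head_seat about 13 mm above the socket's rim and stays upright; a steady push of 9 to 18 N straight down near this centre drives it home, where friction holds it.
- socket (a point): Centre of the mouth of the mixer's socket, level with its flat steel rim, 82 mm above the worktop; z up. The mixer is fixed: a grey housing 118 x 104 mm, 34 mm high, and on it an aluminium turret 46 mm across that ends in this rim. The mouth is 25 mm wide; sprung brass jaws inside match the shank's taper.
- post_top (a point): Centre of the rim of the fixed white parking post, 58 mm above the worktop: a tube 37 mm across on a round foot 76 mm across. The shank stands in its 24.6 mm bore with a little play and is clear after rising 44 mm.
- tube_block: Loose orange tube block with black holes, 66 x 104 x 26 mm, a bystander. Origin at the centre of its underside.
- timer: Loose white timer with three buttons, 64 x 66 x 19 mm, a bystander. Origin at the centre of its underside.
Things that resemble listed ones, but are neither listed nor needed, are in the scene too. There is more than one size of the part that bears head_centre; the job needs the middle-sized.

How it is judged:
By the outcome, as a careful person would: the job done as asked, in the order asked, and still so for the second after the job is handed in, with the robot touching nothing.
It also fails if it takes over 48 s, if anything falls off the work surface, if the arm or the gripper's body presses on something with over 40 N, if the wrist force passes 120 N, or if a joint passes its speed limit or range.

## Robot

A 6-joint arm with a two-finger parallel gripper is mounted at the origin on a cart in front of the work surface, level with it; the furniture and walls round the work are solid. World frame = base frame: x ahead of the robot, y to its left, z up, the work surface at z = 0. Lengths are in mm, angles in degrees, forces in N, time in s.
With the tool pointing down it reaches from about 300 to 850 mm from the base axis. Payload 4.2 kg.
Tool frame: the origin (TCP) lies midway between the tips of the shut fingers; the grasp point (between the pads) lies 19 mm behind it (env.tcp_to_grasp is the distance from the TCP to the grasp point, in mm); z points along the fingers, x is the direction in which the jaws open and shut, and the axes are right-handed (so a half turn about z gives the same grasp; the last joint's range is limited). The gripper opens to 91 mm and grips with 3 to 60 N. Pads are 32 mm wide; open, the fingers measure 118 mm over their backs; the gripper's body (76 mm by 178 mm) begins 60 mm behind the grasp point.
Start: joints at [62.739, 18.312, 89.639, -0, 72.044, -1.146], TCP at [253.11, 516.316, 183.076] pointing down, gripper open.
Joint ranges: [-177.97, 177.97], [-48.28, 115.42], [12.27, 149.76], [-77.06, 257.06], [2.81, 150.46], [-146.56, 146.56]. Speed limits (degrees/s): [147.25, 147.25, 180, 180, 180, 180].

## Interface

Orientations are given as [roll, pitch, yaw] about the fixed x, y, z axes, in that order (R = Rz(yaw) Ry(pitch) Rx(roll)).
In Python, from workcell import env gives the robot as it stands.
- The arm moves only by the tool drive_tool, never from a script. Its argument "motion" is a list of rows, each a list of 2 entries, a list of its own where there are three numbers: the shift along the world's x, y, z in m, then the turn, a rotation vector about the world's x, y, z in rad. In form: [[[dx, dy, dz], [wx, wy, wz]], ...]. A call has exactly 10 rows; each row shifts and turns the commanded pose from where the row before left it; what a row does not reach is not made up. A row lasts 1/12 s, in which the tool goes at most 41.7 mm and 7.16 degrees, less where a joint would pass 70% of its speed; a pose out of reach is approached as far as the arm can. A call is refused whole if a number of a shift passes 0.0417 or a number of a turn 0.125, either way. A call with a gripper value outside its range is refused whole. "claw" is the opening, from 0 (shut) to 1 (fully open), set as the call begins (left out, the last holds). The fingers move at their own pace and stop on an object; "force" is the grip in N (left out, the last holds). Time passes only in rows, so rows that do not move let the fingers close, or fill a call up. It gives the time, the measured TCP pose, the force and the opening at its end, in the units of the state.
- env.state(): the state, without advancing time (a new reading comes with each control period).
- env.grab_frame(name): name is "scene" or "top" or "wrist"; returns the picture (420x560x3 uint8, red, green, blue); there is no depth.
- env.camera_params(name): a dict with "fov_y" (degrees; the focal length in pixels is half the picture's height over the tangent of half this angle, whatever the lens; pixels are square), "cx", "cy" (the principal point, pixels), "pose" (4x4, takes a point from camera to world coordinates). Camera axes: x right, y down, z forward; pixel columns grow to the right and rows downward; lengths in mm; the calibration is good to about 2 mm. A picture is of the moment at which its call begins: read the wrist's pose just before it. camera_params takes no time and is no camera call; for the wrist camera it gives the pose at the moment of the call.
- env.job_done(): hands the job in, once; it reports no verdict.
The state is a dict: "time_s": time; "qpos": joint angles; "qvel": joint speeds; "effort": joint torques, N m; "ee_pos": TCP position; "ee_rot": TCP orientation; "force": force on the tool from outside, world axes, zero at the start; "torque": the same for the moment, N m; "gripper_width": finger opening in mm.
Only numpy, scipy, OpenCV 4.12 (cv2) and the standard library are available. Lean on these libraries where they do the work, as an engineer would, in place of code of your own. Each camera call takes 0.05 s, during which the arm holds its last target.

## Working session

There is one attempt and no reset: what is moved stays moved. The work goes in short steps, Python scripts to look and compute and a tool call to move; the robot and the scene stay as the last step left them, time stands still between calls to the robot, and variables do not carry over. Pictures are saved under pics/ and viewed, and the job is handed in when it is done.

Besides the shell and the picture viewer there is one more tool, called after "Request:" as name([rows], argument=value, ...), one row to a line, values as JSON. drive_tool: Moves the arm, as the interface text tells. Its arguments: {"type":"object","properties":{"motion":{"type":"array","items":{"type":"array"}},"claw":{"type":"number"},"force":{"type":"number"}},"required":["motion"]}

```bash
mkdir -p pics; ls; python3 - <<'E'
from workcell import env
import cv2,numpy as np
np.set_printoptions(precision=4,suppress=True)
print(env.state())
for n in ["scene","top","wrist"]:
    p=env.camera_params(n);print(n,p)
    f=env.grab_frame(n);cv2.imwrite(f"pics/{n}0.png",cv2.cvtColor(f,cv2.COLOR_RGB2BGR))
E
```

```text
pics
{'time_s': 0.0, 'qpos': array([62.7388, 18.3515, 89.7075,  0.0009, 72.0429, -1.1462]), 'qvel': array([-0.0025,  0.1159, -0.0066, -0.0472,  0.0977,  0.0195]), 'effort': array([ -0.0021, -41.2466, -23.1973,   0.0724,   0.046 ,  -0.0002]), 'ee_pos': array([252.838 , 515.7986, 182.2145]), 'ee_rot': array([-179.9971,    0.1019,   63.8847]), 'force': array([-0.4208, -0.5879,  0.0427]), 'torque': array([0.0247, 0.0049, 0.0112]), 'gripper_width': 91.09451237722712}
scene {'fov_y': 45.88149858313712, 'cx': 273.3432067151729, 'cy': 208.14334117974724, 'pose': array([[ -0.9867,  -0.1013,   0.1275, 419.7765],
       [ -0.1628,   0.595 ,  -0.7871, 807.0423],
       [  0.0039,  -0.7973,  -0.6035, 746.3768],
       [  0.    ,   0.    ,   0.    ,   1.    ]])}
top {'fov_y': 43.77464539193953, 'cx': 272.88936167407707, 'cy': 208.02079188006263, 'pose': array([[   0.0119,   -0.9883,    0.152 ,  384.1717],
       [  -0.9998,   -0.0097,    0.0151,  -54.4569],
       [  -0.0134,   -0.1522,   -0.9883, 1220.0519],
       [   0.    ,    0.    ,    0.    ,    1.    ]])}
wrist {'fov_y': 58.03763969434626, 'cx': 280.3633625010933, 'cy': 212.9075714624282, 'pose': array([[  0.4401,   0.8646,   0.2425, 182.7806],
       [  0.898 ,  -0.4228,  -0.1221, 549.9462],
       [ -0.003 ,   0.2715,  -0.9624, 383.6843],
       [  0.    ,   0.    ,   0.    ,   1.    ]])}
```

View pics/scene0.png

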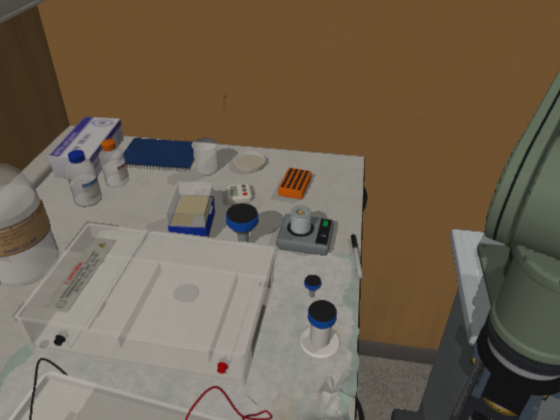

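View pics/top0.png

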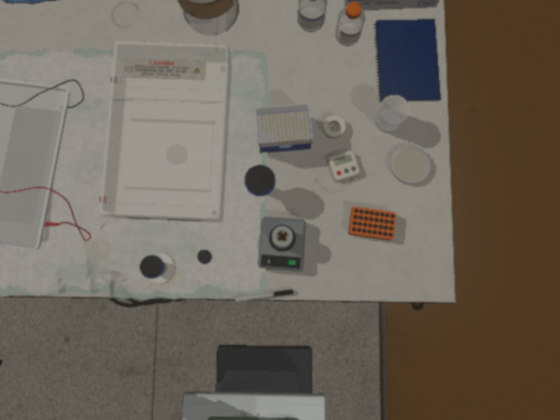

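View pics/wrist0.png

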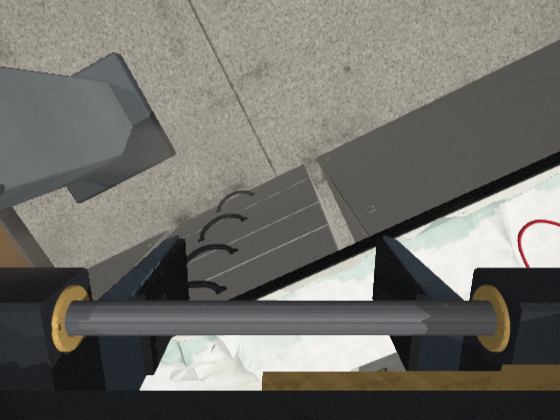

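```bash
cat > h.py <<'E'
from workcell import env
import cv2,numpy as np
np.set_printoptions(precision=2,suppress=True)
def f_(p): return 210/np.tan(np.radians(p['fov_y']/2))
def ray(p,u,v):
    f=f_(p);d=np.array([(u-p['cx'])/f,(v-p['cy'])/f,1]);T=p['pose'];return T[:3,3],T[:3,:3]@d
def at(p,u,v,z):
    o,d=ray(p,u,v);return o+d*(z-o[2])/d[2]
def proj(p,X):
    T=p['pose'];c=T[:3,:3].T@(np.array(X,float)-T[:3,3]);f=f_(p);return np.array([p['cx']+f*c[0]/c[2],p['cy']+f*c[1]/c[2]])
def grab(n,name):
    p=env.camera_params(n);im=cv2.cvtColor(env.grab_frame(n),cv2.COLOR_RGB2BGR);cv2.imwrite(f'pics/{name}.png',im);return p,im
def crop(im,x0,y0,x1,y1,k,name):
    cv2.imwrite(f'pics/{name}.png',cv2.resize(im[y0:y1,x0:x1],None,fx=k,fy=k,interpolation=cv2.INTER_CUBIC))
E
python3 - <<'E'
from h import *
t=cv2.imread('pics/top0.png');s=cv2.imread('pics/scene0.png')
a=cv2.resize(t[160:300,130:320],None,fx=4,fy=4,interpolation=cv2.INTER_CUBIC)
cv2.imwrite('pics/ct.png',a)
b=cv2.resize(s[170:370,210:360],None,fx=3,fy=3,interpolation=cv2.INTER_CUBIC)
cv2.imwrite('pics/cs.png',b)
p=env.camera_params('top')
print(at(p,152,267,90),at(p,282,236,82),at(p,260,181,90),at(p,205,257,60),at(p,265,300,0))
E
```

```text
[426.73 222.    90.  ] [497.58 -57.74  82.  ] [618.01  -8.07  90.  ] [451.24 112.48  60.  ] [357.63 -20.25   0.  ]
```

View pics/ct.png

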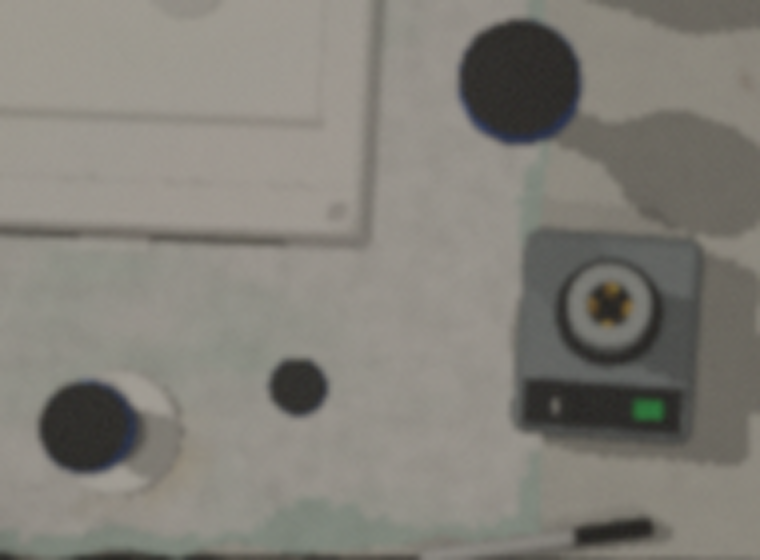

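View pics/cs.png

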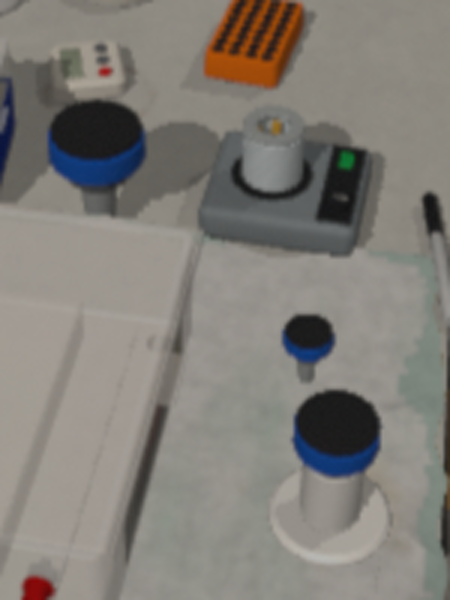

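```bash
python3 - <<'E'
from h import *
t=cv2.imread('pics/top0.png');s=cv2.imread('pics/scene0.png')
pt=env.camera_params('top');ps=env.camera_params('scene')
def cen(im,u,v,r,lo,hi,sel=None):
    k=4;x0,y0=u-r,v-r
    c=cv2.resize(im[y0:v+r,x0:u+r],None,fx=k,fy=k,interpolation=cv2.INTER_CUBIC)
    g=c.max(2);m=((g>=lo)&(g<=hi)).astype(np.uint8)
    n,l,st,ce=cv2.connectedComponentsWithStats(m)
    i=1+np.argmax(st[1:,4]);cs,_=cv2.findContours((l==i).astype(np.uint8),cv2.RETR_EXTERNAL,cv2.CHAIN_APPROX_NONE)
    cc=max(cs,key=len);e=cv2.fitEllipse(cv2.convexHull(cc))
    off=np.array([x0,y0])+.5/k-.5
    return np.array(e[0])/k+off,np.array(e[1])/k
def tri(a,b):
    o1,d1=ray(pt,*a);o2,d2=ray(ps,*b)
    A=np.stack([d1,-d2],1);x=np.linalg.lstsq(A,o2-o1,rcond=None)[0]
    P,Q=o1+d1*x[0],o2+d2*x[1];return (P+Q)/2,np.linalg.norm(P-Q)
a=cen(t,152,267,20,0,75);b=cen(s,322,312,22,0,60)
print('head',a,b,tri(a[0],b[0]),at(pt,*a[0],90),at(ps,*b[0],90))
a=cen(t,282,236,16,125,255);b=cen(s,301,213,14,140,255)
print('socket',a,b,tri(a[0],b[0]),at(pt,*a[0],82),at(ps,*b[0],82))
# predicted outlines
for nm,im,p in(('t',t,pt),('s',s,ps)):
    o=cv2.resize(im,None,fx=4,fy=4,interpolation=cv2.INTER_CUBIC)
    for c,z,r in (((425,223),90,26),((496.5,-58),82,23),((496.5,-58),82,12.5)):
        q=[proj(p,(c[0]+r*np.cos(w),c[1]+r*np.sin(w),z))*4+1.5 for w in np.linspace(0,6.28,60)]
        cv2.polylines(o,[np.int32(q)],True,(0,0,255),1)
    if nm=='t': A=np.hstack([o[220*4:300*4,120*4:190*4],o[200*4:280*4,245*4:315*4]])
    else: B=np.hstack([o[280*4:360*4,285*4:355*4],o[180*4:260*4,270*4:340*4]])
cv2.imwrite('pics/ov.png',np.vstack([A,B])[:, :])
E
```

```text
head (array([151.84, 266.39]), array([21.61, 24.55])) (array([322.18, 310.64]), array([21.17, 27.46])) (array([428.02, 223.1 ,  87.16]), np.float64(0.26424352717117133)) [428.04 222.4   90.  ] [427.85 225.62  90.  ]Traceback (most recent call last):
  File "<stdin>", line 19, in <module>
  File "<stdin>", line 9, in cen
    return _wrapfunc(a, 'argmax', axis=axis, out=out, **kwds)
    return bound(*args, **kwds)
ValueError: attempt to get argmax of an empty sequence
```

Request:
drive_tool([
  [[0.0175,-0.0293,0],[0,0,0]],
  [[0.0175,-0.0293,0],[0,0,0]],
  [[0.0175,-0.0293,0],[0,0,0]],
  [[0.0175,-0.0293,0],[0,0,0]],
  [[0.0175,-0.0293,0],[0,0,0]],
  [[0.0175,-0.0293,0],[0,0,0]],
  [[0.0175,-0.0293,0],[0,0,0]],
  [[0.0175,-0.0293,0],[0,0,0]],
  [[0.0175,-0.0293,0],[0,0,0]],
  [[0.0175,-0.0293,0],[0,0,0]],
], claw=1, force=25)

```text
time_s: 0.98
ee_pos: [428.5, 221.7, 183.0]
ee_rot: [-180.0, 0.0, 63.9]
force: [-0.3, 0.5, 0.2]
gripper_width: 91.4
```

```bash
python3 - <<'E'
from h import *
p,im=grab('wrist','w1');print(env.state()['ee_pos'],env.state()['ee_rot'],env.state()['qpos'],env.state()['force'])
e=env.state()['ee_pos'];print(proj(p,e),proj(p,(428,223,90)),p['pose'])
E
```

```text
[431.47 216.89 182.96] [179.75   0.18  63.73] [ 25.56  10.   101.1   -0.33  68.89 -38.05] [ 2.13 -2.75  0.52]
[276.59 256.59] [282.77 205.62] [[  0.44   0.86   0.24 358.28]
 [  0.9   -0.42  -0.12 255.49]
 [ -0.     0.27  -0.96 384.35]
 [  0.     0.     0.     1.  ]]
```

View pics/w1.png

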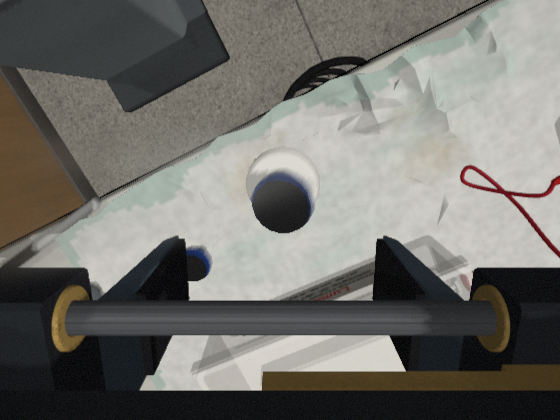

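Request:
drive_tool([
  [[0,0,-0.01],[0,0,0]],
  [[0,0,-0.01],[0,0,0]],
  [[0,0,-0.01],[0,0,0]],
  [[0,0,-0.01],[0,0,0]],
  [[0,0,0],[0,0,0]],
  [[0,0,0],[0,0,0]],
  [[0,0,0],[0,0,0]],
  [[0,0,0],[0,0,0]],
  [[0,0,0],[0,0,0]],
  [[0,0,0],[0,0,0]],
])

```text
time_s: 1.87
ee_pos: [428.3, 223.5, 143.5]
ee_rot: [180.0, -0.0, 63.9]
force: [1.4, 0.6, -0.8]
gripper_width: 91.3
```

```bash
cat >> h.py <<'E'
def cen(im,u,v,r,lo,hi):
    k=4;x0,y0=u-r,v-r
    c=cv2.resize(im[y0:v+r,x0:u+r],None,fx=k,fy=k,interpolation=cv2.INTER_CUBIC)
    g=c.max(2);m=((g>=lo)&(g<=hi)).astype(np.uint8)
    n,l,st,ce=cv2.connectedComponentsWithStats(m)
    i=1+np.argmax(st[1:,4]);cs,_=cv2.findContours((l==i).astype(np.uint8),cv2.RETR_EXTERNAL,cv2.CHAIN_APPROX_NONE)
    e=cv2.fitEllipse(cv2.convexHull(max(cs,key=len)))
    return np.array(e[0])/k+np.array([x0,y0])+.5/k-.5,np.array(e[1])/k
E
python3 - <<'E'
from h import *
p,im=grab('wrist','w2');s=env.state();print(s['ee_pos'],s['ee_rot'],s['force'])
q=proj(p,(428,223,90));print(q)
u,v=map(int,q)
c=cen(im,u,v,50,0,75);print(c,at(p,*c[0],90),at(p,*c[0],88))
E
```

```text
[428.3  223.46 143.43] [179.97  -0.04  63.89] [-0.83 -0.09 -0.18]
[280.7  221.04]
(array([281.06, 218.47]), array([65.26, 68.53])) [426.42 224.06  90.  ] [426.95 223.8   88.  ]
```

View pics/w2.png

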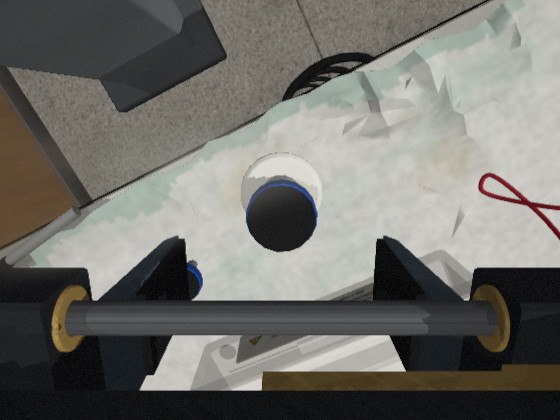

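Candidates in the top picture: large head (260,181), small head (205,257), and the one in the white post (152,267). The last fits: about 24.5 px, so 52 mm across, in the post, middle-sized. The crop confirms it. I'll descend around it.

Request:
drive_tool([
  [[-0.001,0,-0.01],[0,0,0]],
  [[0,0,-0.01],[0,0,0]],
  [[0,0,-0.01],[0,0,0]],
  [[0,0,-0.01],[0,0,0]],
  [[0,0,-0.01],[0,0,0]],
  [[0,0,-0.01],[0,0,0]],
  [[0,0,-0.01],[0,0,0]],
  [[0,0,-0.007],[0,0,0]],
  [[0,0,-0.005],[0,0,0]],
  [[0,0,0],[0,0,0]],
])

```text
time_s: 2.75
ee_pos: [426.4, 222.9, 59.8]
ee_rot: [-179.9, 0.1, 63.9]
force: [-0.5, -0.2, 0.2]
gripper_width: 90.9
```

Request:
drive_tool([
  [[0,0,0],[0,0,0]],
  [[0,0,0],[0,0,0]],
  [[0,0,0],[0,0,0]],
  [[0,0,0],[0,0,0]],
  [[0,0,0],[0,0,0]],
  [[0,0,0],[0,0,0]],
  [[0,0,0],[0,0,0]],
  [[0,0,0],[0,0,0]],
  [[0,0,0],[0,0,0]],
  [[0,0,0],[0,0,0]],
], claw=0, force=25)

```text
time_s: 3.58
ee_pos: [427.1, 223.3, 61.1]
ee_rot: [-180.0, -0.0, 63.9]
force: [0.5, -0.4, 0.7]
gripper_width: 27.1
```

```bash
python3 - <<'E'
from h import *
p,im=grab('wrist','w3');s=env.state();print(s['ee_pos'],s['ee_rot'],s['force'],s['gripper_width'])
grab('scene','s3')
E
```

```text
[427.08 223.32  61.06] [-180.     -0.     63.89] [-0.66 -0.2   0.12] 23.23781596884902
```

View pics/w3.png

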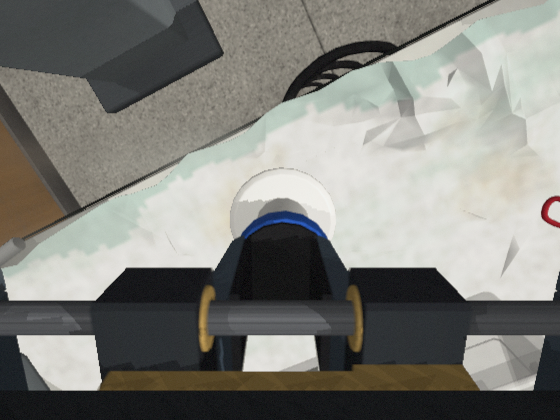

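```bash
python3 - <<'E'
from h import *
im=cv2.imread('pics/s3.png');crop(im,230,220,370,370,4,'s3c')
p=env.camera_params('wrist');print(proj(p,(427,223.5,90)),proj(p,(427,223.5,80)),proj(p,(427,223.5,61)))
R=np.array([.44,.898,0])
for d in(-26,26): print(proj(p,np.array([427,223.5,80])+d*R))
print(env.state()['gripper_width'],env.state()['time_s'])
E
```

```text
[282.24 269.64] [282.17 261.64] [282.07 248.41]
[232.14 261.62]
[332.22 261.66]
19.4121475286278 3.6833
```

View pics/s3c.png

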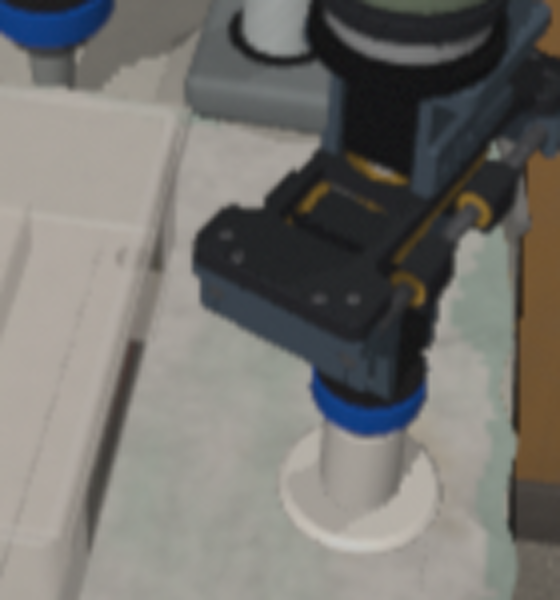

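```bash
python3 - <<'E'
from h import *
p,im=grab('wrist','w4');s=env.state();print(s['time_s'],s['gripper_width'],s['force'])
crop(im,190,150,370,330,4,'w4c')
p,im=grab('scene','s4');crop(im,230,220,370,370,4,'s4c')
p,im=grab('top','t4');crop(im,90,200,230,320,5,'t4c')
print(env.state()['gripper_width'])
E
```

```text
3.7333 15.423634028502894 [ 0.79 -1.38  0.18]
7.323658704682786
```

View pics/w4c.png

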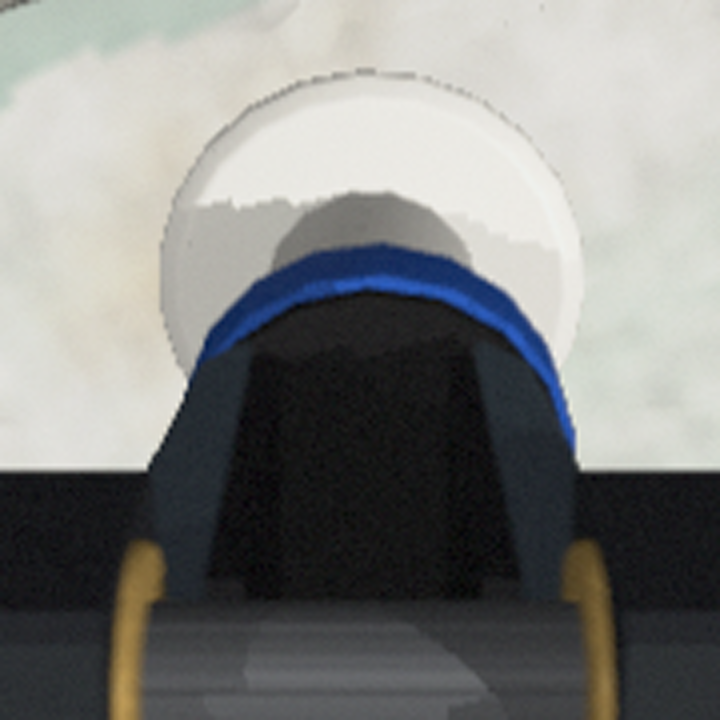

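View pics/s4c.png

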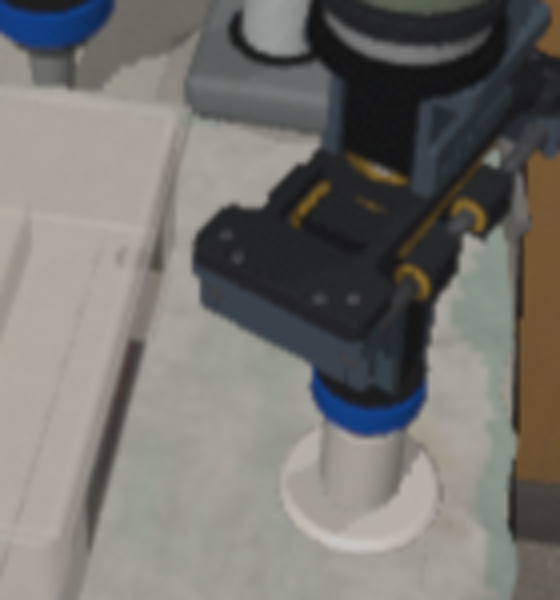

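View pics/t4c.png

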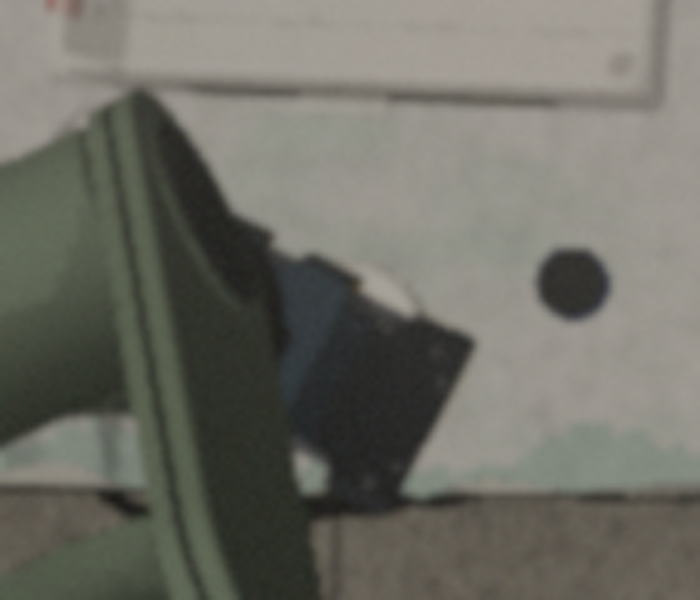

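```bash
python3 - <<'E'
from h import *
print(env.tcp_to_grasp,[a for a in dir(env) if a[0]!='_'])
im=cv2.imread('pics/w2.png');crop(im,90,220,470,330,2,'w2c')
E
```

```text
18.8 ['Unreachable', 'camera_params', 'grab_frame', 'job_done', 'state', 'tcp_to_grasp']
```

View pics/w2c.png

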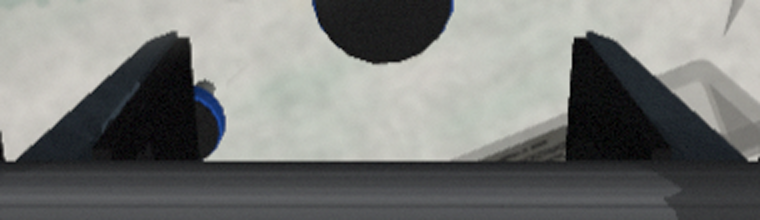

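The jaws closed over the disc without touching it. The pictures put the real fingertips about 30 mm behind the reported TCP. I'll open, go lower and look again.

Request:
drive_tool([
  [[0,0,0.001],[0,0,0]],
  [[0,0,0],[0,0,0]],
  [[0,0,0],[0,0,0]],
  [[0,0,0],[0,0,0]],
  [[0,0,0],[0,0,0]],
  [[0,0,0],[0,0,0]],
  [[0,0,0],[0,0,0]],
  [[0,0,0],[0,0,0]],
  [[0,0,0],[0,0,0]],
  [[0,0,0],[0,0,0]],
], claw=1)

```text
time_s: 4.67
ee_pos: [427.1, 223.3, 62.1]
ee_rot: [-180.0, -0.0, 63.9]
force: [-0.6, -0.0, 0.5]
gripper_width: 71.1
```

```bash
python3 - <<'E'
from h import *
p,im=grab('wrist','w5');s=env.state();print(s['time_s'],s['gripper_width'],s['force'],s['ee_pos'])
p,im=grab('scene','s5');crop(im,230,220,370,370,4,'s5c')
E
```

```text
4.7167 75.2502645040059 [ 0.22 -0.06  0.47] [427.11 223.31  62.08]
```

View pics/s5c.png

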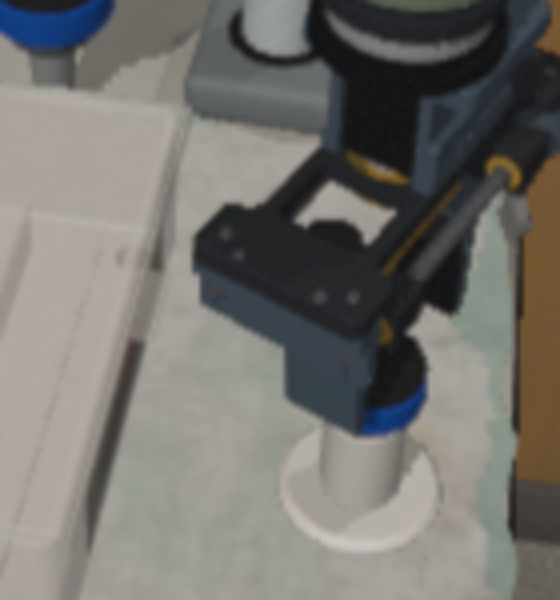

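View pics/w5.png

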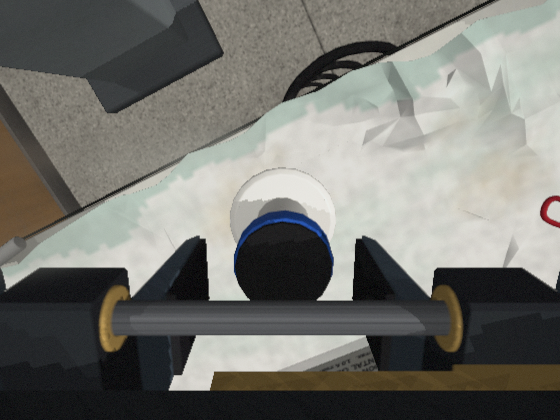

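```bash
python3 - <<'E'
from h import *
p=env.camera_params('scene')
for z in (62,75,85,95): print(z,[proj(p,(*c,z)) for c in((435,276.1),(463.8,262.1))])
w=env.camera_params('wrist')
R=np.array([.44,.898,0]);Y=np.array([.898,-.44,0]);c=np.array([427.1,223.3,0])
for z in(62,75,85,95):print(z,[proj(w,c+s*37.6*R-16*Y+[0,0,z]) for s in(-1,1)])
E
```

```text
62 [array([314.3, 344.1]), array([298.29, 335.16])]
75 [array([314.72, 339.16]), array([298.56, 330.22])]
85 [array([315.05, 335.29]), array([298.76, 326.36])]
95 [array([315.39, 331.37]), array([298.97, 322.44])]
62 [array([214.31, 221.74]), array([349.42, 221.78])]
75 [array([210.1 , 229.04]), array([353.75, 229.09])]
85 [array([206.49, 235.31]), array([357.47, 235.37])]
95 [array([202.49, 242.26]), array([361.59, 242.32])]
```

Request:
drive_tool([
  [[0,0,0],[0,0,0]],
  [[0,0,0],[0,0,0]],
  [[0,0,-0.004],[0,0,0]],
  [[0,0,-0.004],[0,0,0]],
  [[0,0,-0.004],[0,0,0]],
  [[0,0,-0.004],[0,0,0]],
  [[0,0,-0.004],[0,0,0]],
  [[0,0,-0.004],[0,0,0]],
  [[0,0,-0.004],[0,0,0]],
  [[0,0,0],[0,0,0]],
], claw=1)

```text
time_s: 5.6
ee_pos: [426.5, 223.0, 33.2]
ee_rot: [-179.9, 0.1, 63.9]
force: [-0.1, -0.2, 0.3]
gripper_width: 91.2
```

```bash
python3 - <<'E'
from h import *
p,im=grab('scene','s6');crop(im,230,220,370,370,4,'s6c')
p,im=grab('wrist','w6');s=env.state();print(s['time_s'],s['gripper_width'],s['force'],s['ee_pos'])
E
```

```text
5.7 91.07972173301754 [-0.15  0.82  0.19] [427.02 223.29  33.87]
```

View pics/s6c.png

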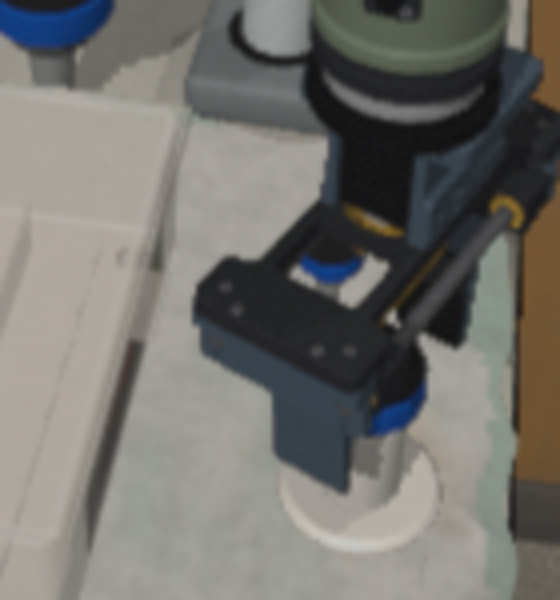

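View pics/w6.png

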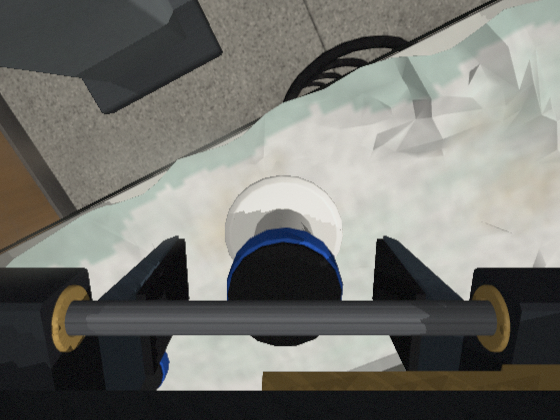

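Request:
drive_tool([
  [[0,0,0],[0,0,0]],
  [[0,0,0],[0,0,0]],
  [[0,0,0],[0,0,0]],
  [[0,0,0],[0,0,0]],
  [[0,0,0],[0,0,0]],
  [[0,0,0],[0,0,0]],
  [[0,0,0],[0,0,0]],
  [[0,0,0],[0,0,0]],
  [[0,0,0],[0,0,0]],
  [[0,0,0],[0,0,0]],
], claw=0, force=25)

```text
time_s: 6.53
ee_pos: [427.2, 223.4, 34.2]
ee_rot: [180.0, -0.0, 63.9]
force: [0.0, 0.8, 1.0]
gripper_width: 51.6
```

```bash
python3 - <<'E'
from h import *
p,im=grab('wrist','w7');s=env.state();print(s['time_s'],s['gripper_width'],s['force'],s['ee_pos'])
print(proj(p,(427,223.3,90)))
E
```

```text
6.5833 51.33204106749099 [0.43 0.71 1.13] [427.29 223.45  34.18]
[281.63 295.93]
```

View pics/w7.png

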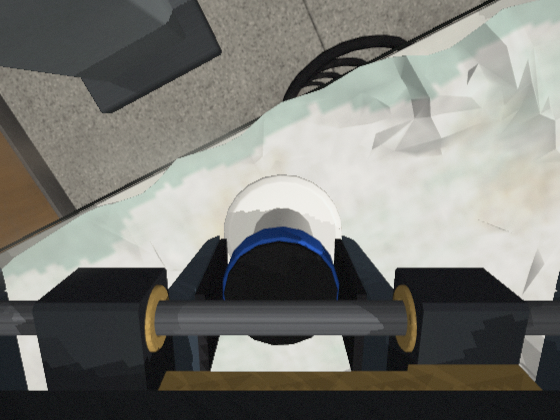

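Gripped at 51.5 mm, which matches the disc. I'll lift straight up.

Request:
drive_tool([
  [[0,0,0.003],[0,0,0]],
  [[0,0,0.005],[0,0,0]],
  [[0,0,0.008],[0,0,0]],
  [[0,0,0.012],[0,0,0]],
  [[0,0,0.014],[0,0,0]],
  [[0,0,0.014],[0,0,0]],
  [[0,0,0.014],[0,0,0]],
  [[0,0,0.014],[0,0,0]],
  [[0,0,0.012],[0,0,0]],
  [[0,0,0.004],[0,0,0]],
])

```text
time_s: 7.42
ee_pos: [428.1, 223.7, 136.5]
ee_rot: [179.9, -0.2, 63.9]
force: [0.3, 0.0, -1.5]
gripper_width: 51.4
```

```bash
python3 - <<'E'
from h import *
p,im=grab('scene','s8');crop(im,230,170,370,370,3,'s8c')
p,im=grab('wrist','w8');s=env.state();print(s['time_s'],s['gripper_width'],s['force'],s['ee_pos'])
E
```

```text
7.5167 51.37092267682031 [ 0.06  0.04 -1.65] [427.54 223.48 135.13]
```

View pics/s8c.png

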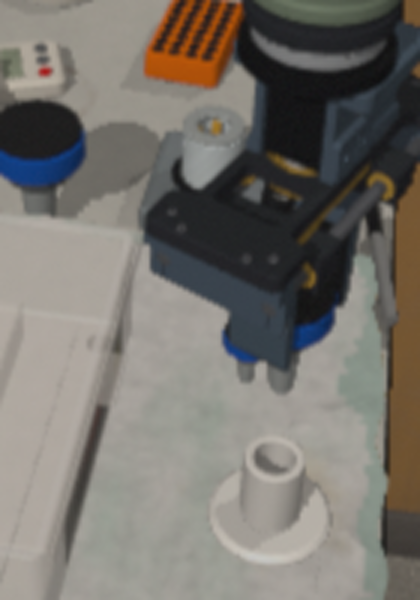

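View pics/w8.png

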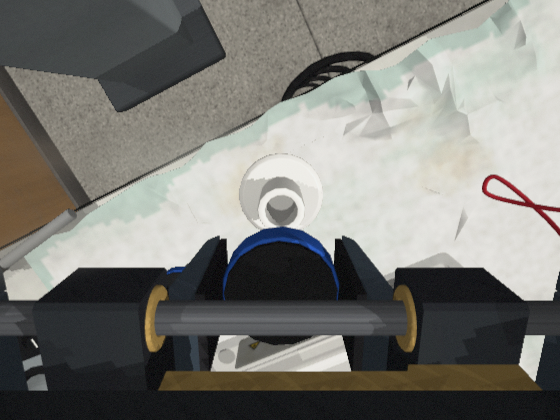

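Request:
drive_tool([
  [[0.0069,-0.02805,0.0024],[0,0,0]],
  [[0.0069,-0.02805,0.0024],[0,0,0]],
  [[0.0069,-0.02805,0.0024],[0,0,0]],
  [[0.0069,-0.02805,0.0024],[0,0,0]],
  [[0.0069,-0.02805,0.0024],[0,0,0]],
  [[0.0069,-0.02805,0.0024],[0,0,0]],
  [[0.0069,-0.02805,0.0024],[0,0,0]],
  [[0.0069,-0.02805,0.0024],[0,0,0]],
  [[0.0069,-0.02805,0.0024],[0,0,0]],
  [[0.0069,-0.02805,0.0024],[0,0,0]],
])

```text
time_s: 8.35
ee_pos: [495.4, -58.6, 157.2]
ee_rot: [-179.9, 0.0, 63.9]
force: [0.3, 0.6, -1.3]
gripper_width: 51.3
```

Request:
drive_tool([
  [[0,0,0],[0,0,0]],
  [[0,0,0],[0,0,0]],
  [[0,0,0],[0,0,0]],
  [[0,0,0],[0,0,0]],
  [[0,0,0],[0,0,0]],
  [[0,0,0],[0,0,0]],
  [[0,0,0],[0,0,0]],
  [[0,0,0],[0,0,0]],
  [[0,0,0],[0,0,0]],
  [[0,0,0],[0,0,0]],
])

```text
time_s: 9.18
ee_pos: [496.1, -57.0, 158.1]
ee_rot: [180.0, -0.0, 63.9]
force: [0.0, 0.6, -0.9]
gripper_width: 51.5
```

```bash
python3 - <<'E'
from h import *
p,im=grab('wrist','w9');s=env.state();print(s['time_s'],s['gripper_width'],s['force'],s['ee_pos'],s['ee_rot'])
a=cv2.imread('pics/w8.png')
k=4
cv2.imwrite('pics/cmp.png',np.hstack([cv2.resize(x[150:290,235:330],None,fx=k,fy=k,interpolation=cv2.INTER_CUBIC) for x in(a,im)]))
p,im=grab('scene','s9');crop(im,230,130,370,280,4,'s9c')
E
```

```text
9.2333 51.09246666596977 [-0.26 -0.32 -1.11] [496.12 -57.1  158.11] [180.    -0.01  63.9 ]
```

View pics/cmp.png

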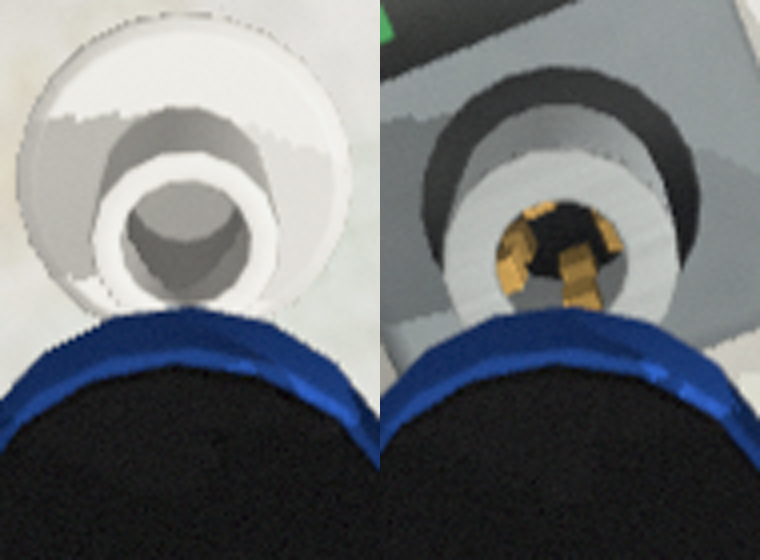

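View pics/s9c.png

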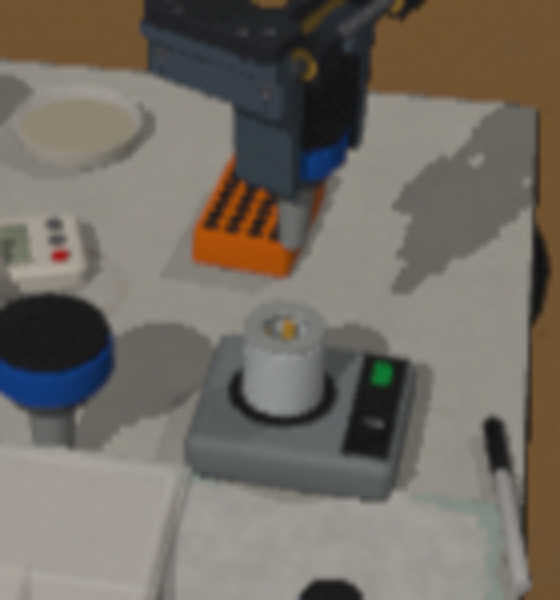

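```bash
python3 - <<'E'
from h import *
from scipy.optimize import least_squares
# wrist pose at w9 (static now); build w8 pose by shifting
p9=env.camera_params('wrist'); s=env.state()['ee_pos']; print(s)
p9=dict(p9);p8=dict(p9);T=p9['pose'].copy();T[:3,3]+=np.array([427.54,223.48,135.13])-np.array([496.12,-57.1,158.11]);p8['pose']=T
def circ(p,c,z,r):
    w=np.linspace(0,2*np.pi,181);return np.array([proj(p,(c[0]+r*np.cos(a),c[1]+r*np.sin(a),z)) for a in w])
def fit(p,z,r,L,Rr,top,c0):
    f=lambda c:(lambda q:[q[:,0].min()-L,q[:,0].max()-Rr,q[:,1].min()-top])(circ(p,c,z,r))
    o=least_squares(f,c0);return o.x,o.fun
k=lambda c,off:(c+.5)/4-.5+off
for nm,p,z,r,L,R,t,c0 in(('post out',p8,58,18.5,93,277,150,(427,223)),('post bore',p8,58,12.3,122,250,180,(427,223)),
  ('sock out',p9,82,23,64,298,150,(496,-57)),('sock mouth',p9,82,12.5,117,250,200,(496,-57))):
    print(nm,fit(p,z,r,k(L,235),k(R,235),k(t,150),c0))
E
```

```text
[496.11 -57.16 158.12]
post out (array([426.44, 223.34]), array([-1.24,  1.24,  0.04]))
post bore (array([426.11, 223.72]), array([-0.12,  0.12,  0.  ]))
sock out (array([498.53, -59.8 ]), array([-0.87,  0.87,  0.04]))
sock mouth (array([497.91, -58.97]), array([ 0.24, -0.24, -0.01]))
```

```bash
python3 - <<'E'
from h import *
p,im=grab('top','t9')
t0=cv2.imread('pics/top0.png')
k=8
a=cv2.resize(im[240:300,125:195],None,fx=k,fy=k,interpolation=cv2.INTER_CUBIC);b=cv2.resize(t0[205:265,255:310],None,fx=k,fy=k,interpolation=cv2.INTER_CUBIC)
np.save('pa.npy',0)
for c,z,rs in(((427,223),58,(18.5,12.3)),):
    for r in rs:
        q=[(proj(p,(c[0]+r*np.cos(w),c[1]+r*np.sin(w),z))-[125,240]+.5)*k-.5 for w in np.linspace(0,6.28,60)]
        cv2.polylines(a,[np.int32(q)],True,(0,0,255),1)
q=[(proj(p,(427+38*np.cos(w),223+38*np.sin(w),6))-[125,240]+.5)*k-.5 for w in np.linspace(0,6.28,60)]
cv2.polylines(a,[np.int32(q)],True,(0,255,0),1)
for r in(23,12.5):
    q=[(proj(p,(497+r*np.cos(w),-58+r*np.sin(w),82))-[255,205]+.5)*k-.5 for w in np.linspace(0,6.28,60)]
    cv2.polylines(b,[np.int32(q)],True,(0,0,255),1)
cv2.imwrite('pics/tt.png',np.hstack([a,b])[:, :800] if 0 else cv2.resize(np.hstack([a,b]),(800,384)))
E
```

```text
(no output)
```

View pics/tt.png

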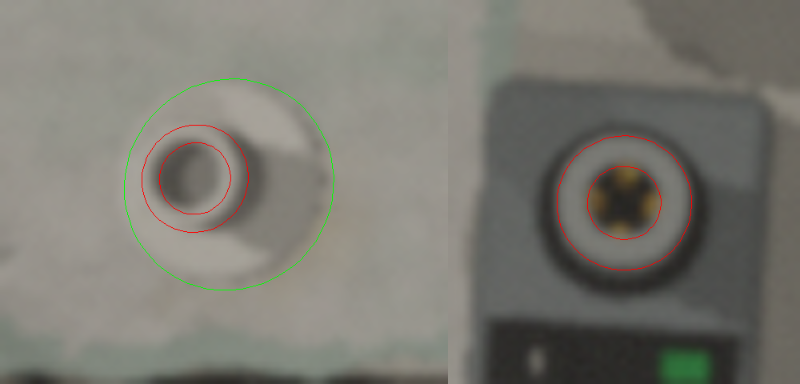

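```bash
python3 - <<'E'
from h import *
p=env.camera_params('wrist');e=env.state()['ee_pos'];Y=np.array([.898,-.44,0])
w=np.linspace(0,6.28,181)
for o in(-2,-1,0,1):
    c=e+o*Y
    q=np.array([proj(p,c+np.array([26*np.cos(a),26*np.sin(a),36])) for a in w]);q2=np.array([proj(p,c+np.array([26*np.cos(a),26*np.sin(a),56])) for a in w])
    print(o,q[:,1].min(),q2[:,1].min(),q2[:,1].max(),q2[:,0].min(),q2[:,0].max())
im=cv2.imread('pics/w9.png');crop(im,200,210,360,360,4,'w9c')
E
```

```text
-2 219.87542509090332 234.1480512753031 345.4245394732096 220.77163566475917 343.5351702131626
-1 221.9709588415048 236.48078609490267 347.38097656325743 220.87266857284973 343.4285303715324
0 224.0599230815845 238.8052935998518 349.331093092533 220.97336031477448 343.3222507957906
1 226.14234865597356 241.1216172388638 351.2749196409063 221.07371261568653 343.2163296633635
```

View pics/w9c.png

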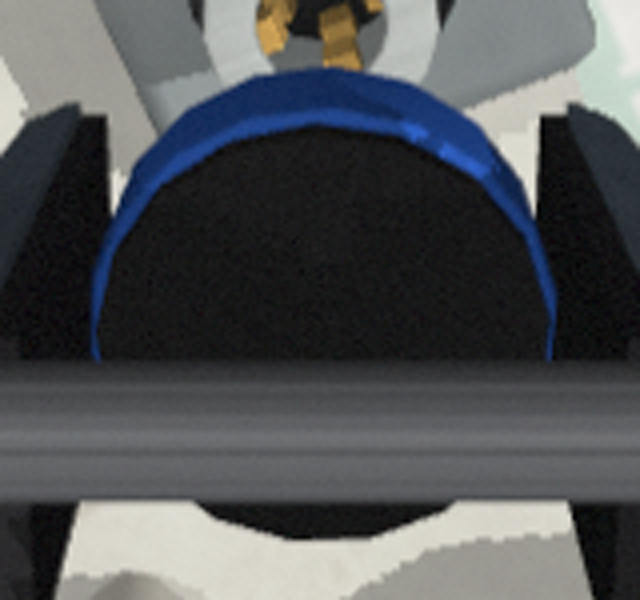

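Request:
drive_tool([
  [[0.0011,-0.00085,0],[0,0,0]],
  [[0.0011,-0.00085,0],[0,0,0]],
  [[0,0,-0.007],[0,0,0]],
  [[0,0,-0.01],[0,0,0]],
  [[0,0,-0.01],[0,0,0]],
  [[0,0,-0.01],[0,0,0]],
  [[0,0,-0.006],[0,0,0]],
  [[0,0,0],[0,0,0]],
  [[0,0,0],[0,0,0]],
  [[0,0,0],[0,0,0]],
])

```text
time_s: 10.17
ee_pos: [498.7, -58.9, 115.3]
ee_rot: [180.0, -0.0, 63.9]
force: [0.0, 1.0, -1.0]
gripper_width: 51.1
```

```bash
python3 - <<'E'
from h import *
p,im=grab('wrist','w10');s=env.state();print(s['time_s'],s['gripper_width'],s['force'],s['ee_pos'],s['ee_rot'])
crop(im,200,170,360,310,4,'w10c')
p,im=grab('scene','s10');crop(im,260,150,340,250,6,'s10c')
e=s['ee_pos']
print(proj(p,e+[0,0,-20]),proj(p,(498.3,-58.8,82)))
E
```

```text
10.2167 51.03721670166723 [ 1.35  0.23 -0.85] [498.8  -58.95 115.51] [179.94  -0.03  63.89]
[301.02 206.17] [301.   211.14]
```

View pics/w10c.png

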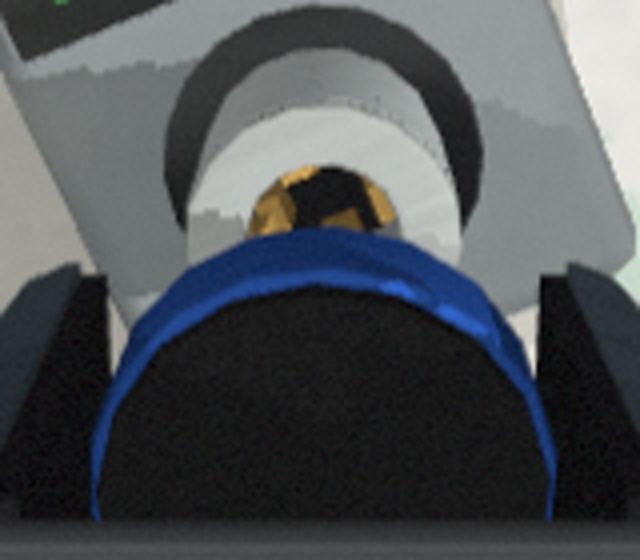

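View pics/s10c.png

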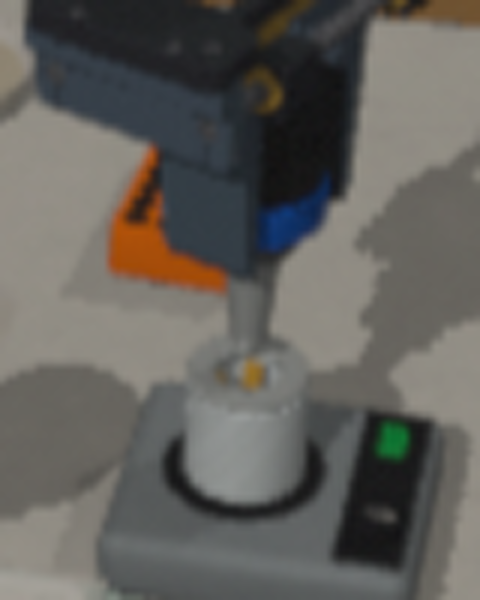

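Request:
drive_tool([
  [[0,0,-0.004],[0,0,0]],
  [[0,0,-0.004],[0,0,0]],
  [[0,0,-0.004],[0,0,0]],
  [[0,0,-0.004],[0,0,0]],
  [[0,0,-0.004],[0,0,0]],
  [[0,0,-0.004],[0,0,0]],
  [[0,0,-0.004],[0,0,0]],
  [[0,0,-0.004],[0,0,0]],
  [[0,0,-0.003],[0,0,0]],
  [[0,0,-0.002],[0,0,0]],
])

```text
time_s: 11.1
ee_pos: [498.1, -58.9, 77.6]
ee_rot: [-180.0, 0.0, 63.9]
force: [0.4, 0.6, -2.3]
gripper_width: 51.5
```

```bash
python3 - <<'E'
from h import *
s=env.state();print(s['time_s'],s['gripper_width'],s['force'],s['torque'],s['ee_pos'],s['ee_rot'])
E
```

```text
11.1 51.45444092348262 [ 0.4   0.57 -2.28] [-0.02  0.07 -0.07] [498.12 -58.87  77.56] [-179.97    0.01   63.89]
```

Request:
drive_tool([
  [[0,0,-0.0006],[0,0,0]],
  [[0,0,-0.0006],[0,0,0]],
  [[0,0,-0.0006],[0,0,0]],
  [[0,0,-0.0006],[0,0,0]],
  [[0,0,-0.0006],[0,0,0]],
  [[0,0,-0.0006],[0,0,0]],
  [[0,0,-0.0006],[0,0,0]],
  [[0,0,-0.0006],[0,0,0]],
  [[0,0,-0.0006],[0,0,0]],
  [[0,0,-0.0006],[0,0,0]],
])

```text
time_s: 11.93
ee_pos: [498.3, -58.9, 72.1]
ee_rot: [180.0, -0.0, 63.9]
force: [0.1, 0.5, -1.3]
gripper_width: 51.4
```

```bash
python3 - <<'E'
from h import *
s=env.state();print(s['time_s'],s['gripper_width'],s['force'],s['torque'],s['ee_pos'],s['ee_rot'])
p,im=grab('scene','s11');crop(im,260,150,340,250,6,'s11c')
p,im=grab('wrist','w11');crop(im,200,170,360,310,4,'w11c')
E
```

```text
11.9333 51.36377700649503 [ 0.12  0.48 -1.27] [ 0.11  0.02 -0.04] [498.35 -58.85  72.05] [180.    -0.01  63.88]
```

View pics/s11c.png

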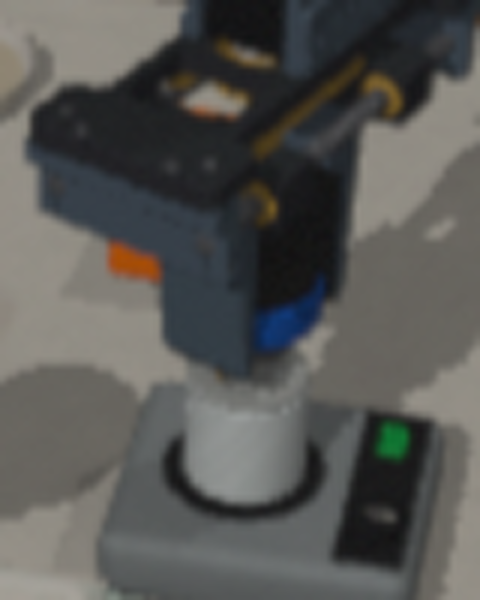

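Request:
drive_tool([
  [[0,0,-0.0004],[0,0,0]],
  [[0,0,-0.0004],[0,0,0]],
  [[0,0,-0.0004],[0,0,0]],
  [[0,0,-0.0004],[0,0,0]],
  [[0,0,-0.0004],[0,0,0]],
  [[0,0,0],[0,0,0]],
  [[0,0,0],[0,0,0]],
  [[0,0,0],[0,0,0]],
  [[0,0,0],[0,0,0]],
  [[0,0,0],[0,0,0]],
])

```text
time_s: 12.87
ee_pos: [498.5, -58.9, 70.3]
ee_rot: [180.0, -0.0, 63.9]
force: [-0.0, 0.4, 4.1]
gripper_width: 51.2
```

```bash
python3 - <<'E'
from h import *
s=env.state();print(s['time_s'],s['gripper_width'],s['force'],s['torque'],s['ee_pos'],s['ee_rot'])
E
```

```text
12.8667 51.158202921076686 [-0.04  0.39  4.09] [0.2  0.15 0.01] [498.49 -58.85  70.3 ] [179.98  -0.02  63.89]
```

View pics/w11c.png

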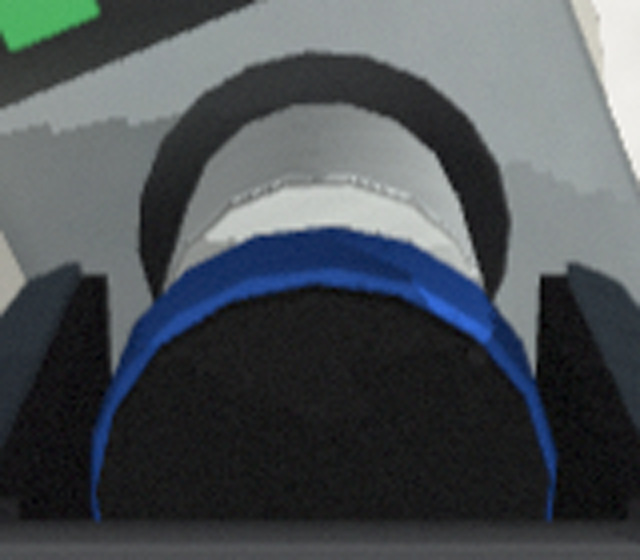

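Contact at the expected depth (force went from -1.3 to +4.1 N). I'll release here.

Request:
drive_tool([
  [[0,0,0.0003],[0,0,0]],
  [[0,0,0],[0,0,0]],
  [[0,0,0],[0,0,0]],
  [[0,0,0],[0,0,0]],
  [[0,0,0],[0,0,0]],
  [[0,0,0],[0,0,0]],
  [[0,0,0],[0,0,0]],
  [[0,0,0],[0,0,0]],
  [[0,0,0],[0,0,0]],
  [[0,0,0],[0,0,0]],
], claw=1)

```text
time_s: 13.7
ee_pos: [498.3, -58.9, 70.4]
ee_rot: [180.0, -0.0, 63.9]
force: [-0.6, -0.1, 0.1]
gripper_width: 91.4
```

Request:
drive_tool([
  [[0,0,0.002],[0,0,0]],
  [[0,0,0.005],[0,0,0]],
  [[0,0,0.01],[0,0,0]],
  [[0,0,0.01],[0,0,0]],
  [[0,0,0.01],[0,0,0]],
  [[0,0,0.01],[0,0,0]],
  [[0,0,0.01],[0,0,0]],
  [[0,0,0.003],[0,0,0]],
  [[0,0,0],[0,0,0]],
  [[0,0,0],[0,0,0]],
])

```text
time_s: 14.53
ee_pos: [498.2, -58.9, 130.5]
ee_rot: [180.0, -0.0, 63.9]
force: [-0.4, 0.8, -0.4]
gripper_width: 91.0
```

```bash
python3 - <<'E'
from h import *
s=env.state();print(s['time_s'],s['gripper_width'],s['force'],s['ee_pos'],s['ee_rot'])
p,im=grab('scene','s12');crop(im,230,140,350,250,5,'s12c')
p,im=grab('wrist','w12')
q=proj(p,(498.3,-58.8,127));print(q)
c=cen(im,int(q[0]),int(q[1]),60,0,75);print(c,at(p,*c[0],127))
E
```

```text
14.5333 91.03620805930673 [-0.38  0.79 -0.39] [498.21 -58.88 130.48] [179.99  -0.01  63.88]
[282.17 247.36]
(array([280.36, 245.06]), array([78.87, 83.65])) [496.57 -59.12 127.  ]
```

View pics/s12c.png

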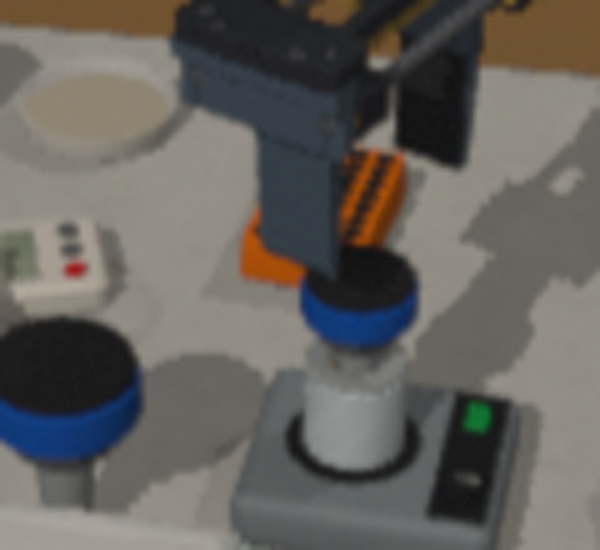

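View pics/w12.png

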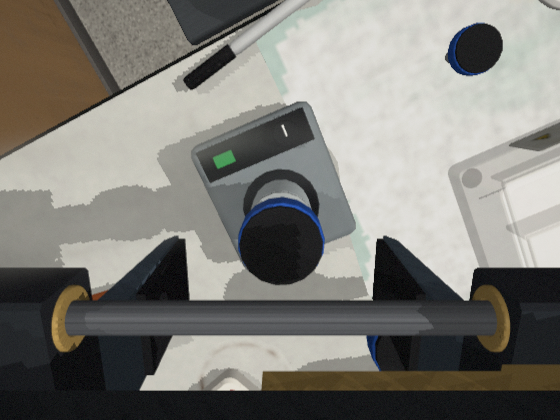

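The head stands upright and loose: top about z = 127, blue disc at scene pixel (302,198). Next I shut the fingers above it and press.

Request:
drive_tool([
  [[-0.0008,-0.0008,0],[0,0,0]],
  [[0,0,0],[0,0,0]],
  [[0,0,0],[0,0,0]],
  [[0,0,0],[0,0,0]],
  [[0,0,0],[0,0,0]],
  [[0,0,0],[0,0,0]],
  [[0,0,0],[0,0,0]],
  [[0,0,0],[0,0,0]],
  [[0,0,0],[0,0,0]],
  [[0,0,0],[0,0,0]],
], claw=0, force=30)

```text
time_s: 15.47
ee_pos: [497.5, -59.7, 130.4]
ee_rot: [180.0, -0.0, 63.9]
force: [-0.4, 0.6, 0.6]
gripper_width: 27.0
```

Request:
drive_tool([
  [[0,0,0],[0,0,0]],
  [[0,0,0],[0,0,0]],
  [[0,0,0],[0,0,0]],
  [[0,0,0],[0,0,0]],
  [[0,0,-0.004],[0,0,0]],
  [[0,0,-0.006],[0,0,0]],
  [[0,0,-0.006],[0,0,0]],
  [[0,0,-0.004],[0,0,0]],
  [[0,0,0],[0,0,0]],
  [[0,0,0],[0,0,0]],
])

```text
time_s: 16.3
ee_pos: [497.2, -59.6, 109.9]
ee_rot: [-179.9, 0.0, 63.9]
force: [0.4, -0.7, -0.4]
gripper_width: 0.5
```

```bash
python3 - <<'E'
from h import *
s=env.state();print(s['time_s'],s['gripper_width'],s['force'],s['ee_pos'],s['ee_rot'])
p,im=grab('scene','s13');crop(im,230,140,350,250,5,'s13c')
p,im=grab('wrist','w13')
E
```

```text
16.3 0.5155922998289356 [ 0.41 -0.72 -0.39] [497.24 -59.64 109.91] [-179.95    0.01   63.88]
```

View pics/s13c.png

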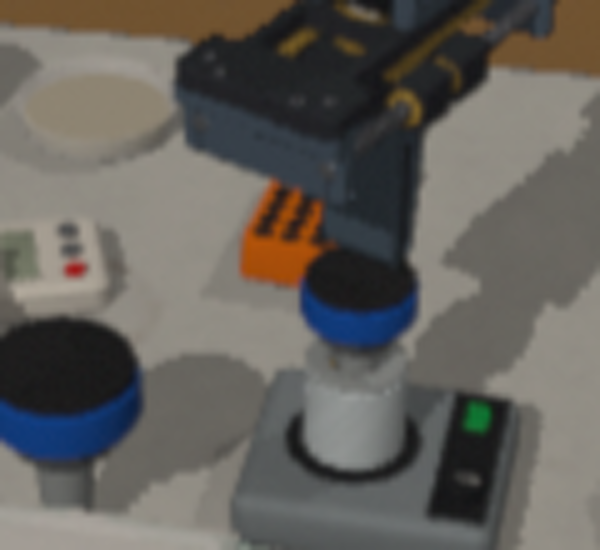

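View pics/w13.png

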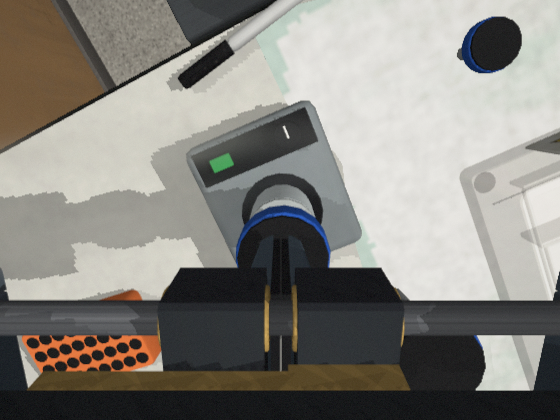

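```bash
python3 - <<'E'
from h import *
p=env.camera_params('scene');w=env.camera_params('wrist')
k=lambda q:(q-[230,140]+.5)*5-.5
X=np.array([.44,.898,0]);Y=np.array([.898,-.44,0]);e=env.state()['ee_pos'].copy();print(e)
for z in(110,127,141):
    c=np.array([e[0],e[1],z]);print(z,k(proj(p,c)))
    for y in(-16,16): print('  back corner',y,k(proj(p,c+13.5*X+y*Y)))
    for y in(-16,0,16): print('  wrist',y,proj(w,c+y*Y))
E
python3 - <<'E'
import cv2
im=cv2.imread('pics/s13.png');cv2.imwrite('pics/s13d.png',cv2.resize(im[160:215,275:335],None,fx=10,fy=10,interpolation=cv2.INTER_CUBIC))
im=cv2.imread('pics/w13.png');cv2.imwrite('pics/w13d.png',cv2.resize(im[190:310,210:350],None,fx=5,fy=5,interpolation=cv2.INTER_CUBIC))
E
```

```text
[497.67 -59.72 110.43]
110 [361.13 305.35]
  back corner -16 [375.46 333.47]
  back corner 16 [313.16 307.54]
  wrist -16 [281.85 221.57]
  wrist 0 [281.82 248.46]
  wrist 16 [281.79 274.28]
127 [362.65 273.45]
  back corner -16 [377.15 301.34]
  back corner 16 [314.22 275.61]
  wrist -16 [281.93 231.28]
  wrist 0 [281.9  260.17]
  wrist 16 [281.87 287.82]
141 [363.93 246.71]
  back corner -16 [378.56 274.42]
  back corner 16 [315.11 248.85]
  wrist -16 [282.01 240.59]
  wrist 0 [281.97 271.36]
  wrist 16 [281.94 300.71]
```

View pics/s13d.png

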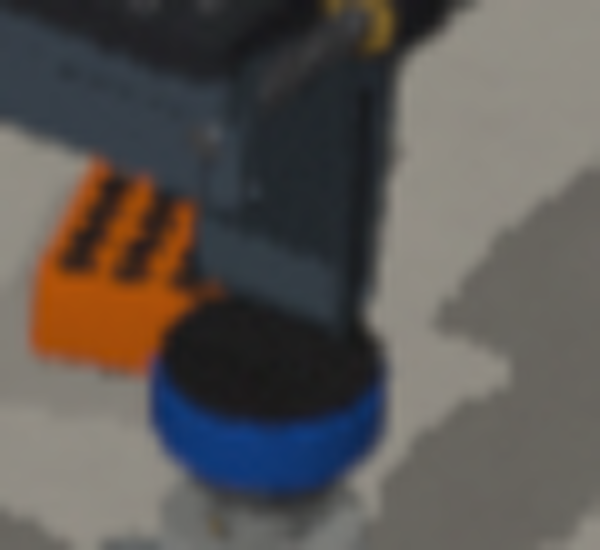

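View pics/w13d.png

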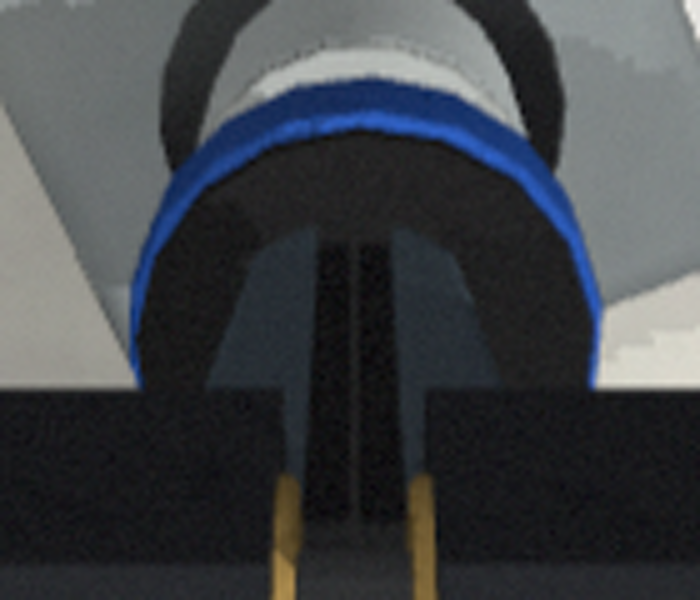

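Request:
drive_tool([
  [[0.0004,0.0008,-0.001],[0,0,0]],
  [[0,0,-0.002],[0,0,0]],
  [[0,0,-0.002],[0,0,0]],
  [[0,0,-0.002],[0,0,0]],
  [[0,0,-0.002],[0,0,0]],
  [[0,0,-0.001],[0,0,0]],
  [[0,0,-0.001],[0,0,0]],
  [[0,0,0],[0,0,0]],
  [[0,0,0],[0,0,0]],
  [[0,0,0],[0,0,0]],
])

```text
time_s: 17.23
ee_pos: [498.0, -58.9, 99.4]
ee_rot: [180.0, -0.0, 63.9]
force: [-0.4, 0.2, 0.5]
gripper_width: 0.4
```

Request:
drive_tool([
  [[0,0,-0.0004],[0,0,0]],
  [[0,0,-0.0004],[0,0,0]],
  [[0,0,-0.0004],[0,0,0]],
  [[0,0,-0.0004],[0,0,0]],
  [[0,0,-0.0004],[0,0,0]],
  [[0,0,-0.0004],[0,0,0]],
  [[0,0,-0.0004],[0,0,0]],
  [[0,0,0],[0,0,0]],
  [[0,0,0],[0,0,0]],
  [[0,0,0],[0,0,0]],
])

```text
time_s: 18.07
ee_pos: [497.9, -58.9, 96.6]
ee_rot: [180.0, -0.0, 63.9]
force: [0.1, 0.9, -0.4]
gripper_width: 0.4
```

Request:
drive_tool([
  [[0,0,-0.0004],[0,0,0]],
  [[0,0,-0.0004],[0,0,0]],
  [[0,0,-0.0004],[0,0,0]],
  [[0,0,-0.0004],[0,0,0]],
  [[0,0,-0.0004],[0,0,0]],
  [[0,0,-0.0004],[0,0,0]],
  [[0,0,-0.0004],[0,0,0]],
  [[0,0,-0.0004],[0,0,0]],
  [[0,0,0],[0,0,0]],
  [[0,0,0],[0,0,0]],
])

```text
time_s: 18.9
ee_pos: [498.1, -58.8, 94.1]
ee_rot: [180.0, -0.0, 63.9]
force: [-1.6, -0.0, 5.5]
gripper_width: 0.5
```

Request:
drive_tool([
  [[0,0,-0.0004],[0,0,0]],
  [[0,0,-0.0004],[0,0,0]],
  [[0,0,-0.0004],[0,0,0]],
  [[0,0,-0.0004],[0,0,0]],
  [[0,0,-0.0004],[0,0,0]],
  [[0,0,-0.0004],[0,0,0]],
  [[0,0,-0.0004],[0,0,0]],
  [[0,0,-0.0004],[0,0,0]],
  [[0,0,0],[0,0,0]],
  [[0,0,0],[0,0,0]],
])

```text
time_s: 19.73
ee_pos: [498.3, -58.9, 91.3]
ee_rot: [179.9, -0.0, 63.9]
force: [-2.3, 0.9, 8.0]
gripper_width: 0.0
```

Request:
drive_tool([
  [[0,0,-0.0006],[0,0,0]],
  [[0,0,-0.0006],[0,0,0]],
  [[0,0,-0.0006],[0,0,0]],
  [[0,0,-0.0006],[0,0,0]],
  [[0,0,-0.0006],[0,0,0]],
  [[0,0,-0.0006],[0,0,0]],
  [[0,0,-0.0006],[0,0,0]],
  [[0,0,-0.0006],[0,0,0]],
  [[0,0,0],[0,0,0]],
  [[0,0,0],[0,0,0]],
])

```text
time_s: 20.57
ee_pos: [498.5, -58.9, 87.0]
ee_rot: [179.9, -0.1, 63.9]
force: [-2.5, 0.3, 11.1]
gripper_width: 0.1
```

```bash
python3 - <<'E'
from h import *
p,im=grab('scene','s14');crop(im,270,160,340,240,7,'s14c')
s=env.state();print(s['time_s'],s['force'],s['torque'],s['ee_pos'],s['ee_rot'])
E
```

```text
20.6167 [-1.99  0.72 10.5 ] [0.18 0.52 0.05] [498.56 -58.86  86.97] [179.89  -0.05  63.88]
```

View pics/s14c.png

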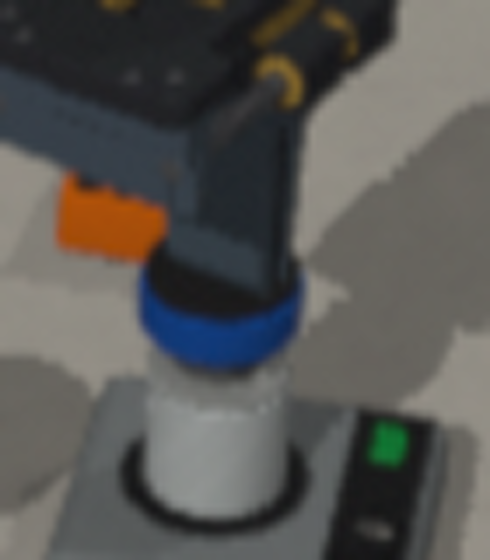

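Request:
drive_tool([
  [[0,0,-0.0006],[0,0,0]],
  [[0,0,-0.0006],[0,0,0]],
  [[0,0,-0.0006],[0,0,0]],
  [[0,0,-0.0006],[0,0,0]],
  [[0,0,-0.0006],[0,0,0]],
  [[0,0,-0.0006],[0,0,0]],
  [[0,0,-0.0006],[0,0,0]],
  [[0,0,0],[0,0,0]],
  [[0,0,0],[0,0,0]],
  [[0,0,0],[0,0,0]],
])

```text
time_s: 21.45
ee_pos: [498.6, -58.9, 83.4]
ee_rot: [179.9, -0.1, 63.9]
force: [-3.9, 1.0, 14.4]
gripper_width: 0.5
```

Request:
drive_tool([
  [[0,0,-0.0003],[0,0,0]],
  [[0,0,-0.0003],[0,0,0]],
  [[0,0,-0.0003],[0,0,0]],
  [[0,0,-0.0003],[0,0,0]],
  [[0,0,-0.0003],[0,0,0]],
  [[0,0,0],[0,0,0]],
  [[0,0,0],[0,0,0]],
  [[0,0,0],[0,0,0]],
  [[0,0,0],[0,0,0]],
  [[0,0,0],[0,0,0]],
])

```text
time_s: 22.28
ee_pos: [498.7, -58.9, 83.3]
ee_rot: [179.8, -0.1, 63.9]
force: [-6.9, 1.0, 24.0]
gripper_width: 0.7
```

Motion stopped at 83.3 while the force rose to 24 N, so the hub is probably on the rim. I'll retract and check.

Request:
drive_tool([
  [[0,0,0.002],[0,0,0]],
  [[0,0,0.004],[0,0,0]],
  [[0,0,0.008],[0,0,0]],
  [[0,0,0.012],[0,0,0]],
  [[0,0,0.012],[0,0,0]],
  [[0,0,0.012],[0,0,0]],
  [[0,0,0.012],[0,0,0]],
  [[0,0,0.008],[0,0,0]],
  [[0,0,0],[0,0,0]],
  [[0,0,0],[0,0,0]],
])

```text
time_s: 23.12
ee_pos: [498.0, -58.9, 149.7]
ee_rot: [180.0, -0.0, 63.9]
force: [-0.1, 0.2, -0.8]
gripper_width: 0.5
```

```bash
python3 - <<'E'
from h import *
p,im=grab('scene','s15')
s=env.state();print(s['time_s'],s['force'],s['ee_pos'])
a=cv2.imread('pics/s12.png');k=7
def ov(im,c,z,r,col):
    q=[(proj(p,(c[0]+r*np.cos(w),c[1]+r*np.sin(w),z))-[275,180]+.5)*k-.5 for w in np.linspace(0,6.28,80)]
    cv2.polylines(im,[np.int32(q)],True,col,1)
b=[cv2.resize(x[180:250,275:332],None,fx=k,fy=k,interpolation=cv2.INTER_CUBIC) for x in(a,im)]
c=(498,-58.9)
ov(b[0],c,127,26,(0,0,255));ov(b[0],c,107,26,(0,0,255))
ov(b[1],c,114,26,(0,0,255));ov(b[1],c,94,26,(0,0,255));ov(b[1],c,82,23,(0,255,0))
cv2.imwrite('pics/c15.png',np.hstack(b))
E
```

```text
23.1667 [-1.11  0.07 -0.56] [497.52 -58.84 149.16]
```

View pics/c15.png

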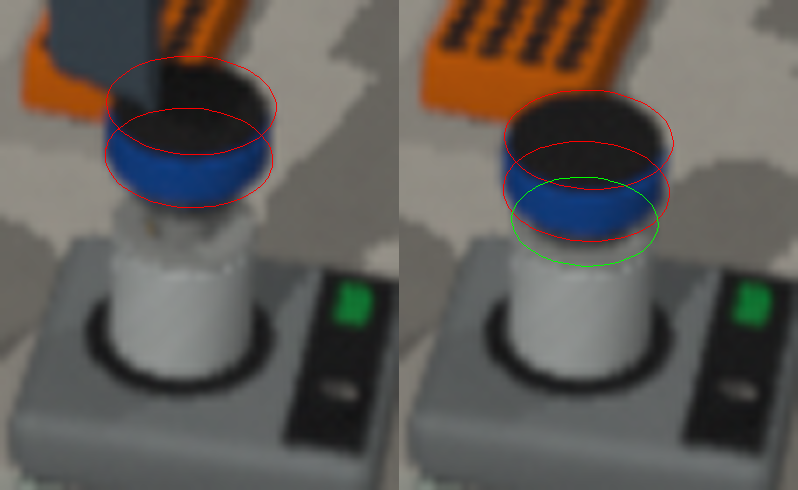

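```bash
python3 - <<'E'
from h import *
p=env.camera_params('scene')
a=cv2.imread('pics/s12.png');b=cv2.imread('pics/s15.png')
# blue mask lower boundary, per column
def edge(im):
    im=im.astype(int);m=(im[...,0]-im[...,2])
    out=[]
    for u in range(294,309):
        col=m[190:225,u].astype(float)
        h=col.max()/2; i=np.where(col>h)[0].max()
        out.append(190+i+(col[i]-h)/(col[i]-col[i+1]))
    return np.array(out)
ea,eb=edge(a),edge(b);print((eb-ea))
for d in(11,12,13,14):
  print(d,proj(p,(498-10,-58.9+24,107-d))-proj(p,(488,-34.9,107)))
w,im=grab('wrist','w15');s=env.state();print(s['time_s'],s['ee_pos'])
crop(im,190,130,370,270,4,'w15c')
grab('top','t15')
E
```

```text
[4.58 4.47 4.56 4.56 4.59 4.58 4.73 4.68 4.59 4.64 4.63 4.3  4.26 4.18
 4.17]
11 [-0.22  4.08]
12 [-0.24  4.45]
13 [-0.26  4.82]
14 [-0.28  5.19]
23.2167 [497.36 -58.82 148.9 ]
```

View pics/w15c.png

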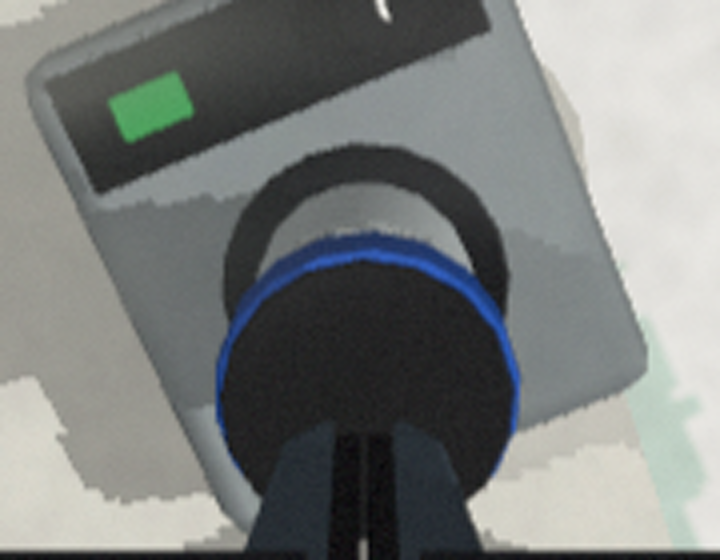

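View pics/t15.png

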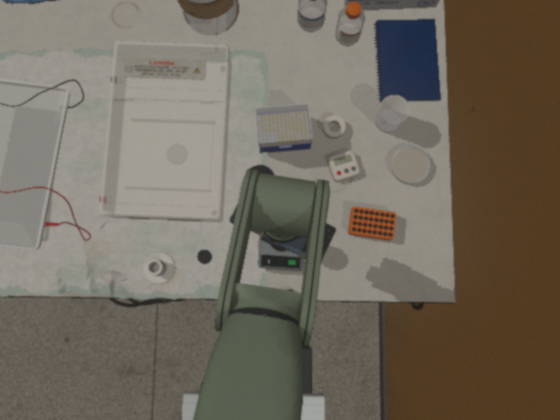

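```bash
python3 - <<'E'
from h import *
from scipy.optimize import least_squares
p=env.camera_params('scene')
def edge(im):
    im=im.astype(int);m=(im[...,0]-im[...,2]);us=np.arange(293,312);out=[]
    for u in us:
        col=m[190:225,u].astype(float);h=col.max()/2; i=np.where(col>h)[0].max()
        out.append(190+i+(col[i]-h)/(col[i]-col[i+1]))
    return us,np.array(out)
w=np.linspace(0,2*np.pi,361)
def low(u,x,y,z,r=26,tx=0,ty=0):
    q=np.array([proj(p,(x+r*np.cos(a),y+r*np.sin(a),z+tx*r*np.cos(a)+ty*r*np.sin(a))) for a in w[:181]])
    o=np.argsort(q[:,0]);return np.interp(u,q[o,0],q[o,1])
for n in('s12','s15'):
    us,e=edge(cv2.imread(f'pics/{n}.png'))
    f=lambda v:low(us,v[0],-58.9,v[1],tx=v[2])-e
    o=least_squares(f,(498,100,0));print(n,o.x,np.degrees(o.x[2]),np.abs(o.fun).max())
    f=lambda v:low(us,v[0],-58.9,v[1])-e
    o=least_squares(f,(498,100));print(n,o.x,np.abs(o.fun).max(),o.fun.round(1))
E
```

```text
s12 [508.1  110.75   0.39] 22.610402553928086 1.1369285689496849
s12 [500.53 109.01] 0.668224778881239 [ 0.7  0.4  0.1 -0.   0.  -0.  -0.1 -0.  -0.1 -0.2 -0.3 -0.3 -0.3 -0.4
 -0.2 -0.1  0.2  0.3  0.5]
s15 [507.8   98.37   0.37] 21.27597161225247 1.1096550499721616
s15 [500.82  96.79] 0.648199697862168 [ 0.6  0.4  0.2  0.   0.1 -0.  -0.1 -0.2 -0.2 -0.3 -0.4 -0.5 -0.2 -0.2
 -0.   0.   0.2  0.3  0.3]
```

Image registration gives a 12.2 mm drop. That agrees with seating, since the 5 N set-down had already pushed it in a little. I'll do one confirming press to see that it stops at the same height.

Request:
drive_tool([
  [[0,0,-0.006],[0,0,0]],
  [[0,0,-0.01],[0,0,0]],
  [[0,0,-0.01],[0,0,0]],
  [[0,0,-0.01],[0,0,0]],
  [[0,0,-0.01],[0,0,0]],
  [[0,0,-0.008],[0,0,0]],
  [[0,0,-0.004],[0,0,0]],
  [[0,0,-0.003],[0,0,0]],
  [[0,0,0],[0,0,0]],
  [[0,0,0],[0,0,0]],
])

```text
time_s: 24.1
ee_pos: [498.2, -58.9, 88.8]
ee_rot: [180.0, -0.0, 63.9]
force: [0.5, -0.2, 0.3]
gripper_width: 0.6
```

Request:
drive_tool([
  [[0,0,-0.001],[0,0,0]],
  [[0,0,-0.001],[0,0,0]],
  [[0,0,-0.001],[0,0,0]],
  [[0,0,-0.001],[0,0,0]],
  [[0,0,-0.001],[0,0,0]],
  [[0,0,-0.0005],[0,0,0]],
  [[0,0,-0.0005],[0,0,0]],
  [[0,0,0],[0,0,0]],
  [[0,0,0],[0,0,0]],
  [[0,0,0],[0,0,0]],
])

```text
time_s: 24.93
ee_pos: [498.0, -58.9, 83.4]
ee_rot: [180.0, -0.0, 63.9]
force: [-1.4, 0.6, 5.3]
gripper_width: 0.2
```

Request:
drive_tool([
  [[0,0,-0.0005],[0,0,0]],
  [[0,0,-0.0005],[0,0,0]],
  [[0,0,-0.0005],[0,0,0]],
  [[0,0,-0.0005],[0,0,0]],
  [[0,0,-0.0005],[0,0,0]],
  [[0,0,0],[0,0,0]],
  [[0,0,0],[0,0,0]],
  [[0,0,0],[0,0,0]],
  [[0,0,0],[0,0,0]],
  [[0,0,0],[0,0,0]],
])

```text
time_s: 25.77
ee_pos: [498.0, -58.9, 83.3]
ee_rot: [179.9, -0.0, 63.9]
force: [-6.2, 2.6, 21.1]
gripper_width: 0.4
```

It stays at 83.3–83.4 from 5 N to 21 N, so it is on a hard stop. I'll retract clear.

Request:
drive_tool([
  [[0,0,0.003],[0,0,0]],
  [[0,0,0.005],[0,0,0]],
  [[0,0,0.01],[0,0,0]],
  [[0,0,0.02],[0,0,0]],
  [[0,0,0.02],[0,0,0]],
  [[0,0,0.02],[0,0,0]],
  [[0,0,0.02],[0,0,0]],
  [[0,0,0.015],[0,0,0]],
  [[0,0,0.01],[0,0,0]],
  [[0,0,0.003],[0,0,0]],
])

```text
time_s: 26.6
ee_pos: [498.8, -59.0, 208.0]
ee_rot: [179.8, -0.1, 63.9]
force: [-0.3, -0.2, 0.2]
gripper_width: 0.6
```

Request:
drive_tool([
  [[-0.008,0.015,0],[0,0,0]],
  [[-0.01,0.02,0],[0,0,0]],
  [[-0.01,0.02,0],[0,0,0]],
  [[-0.01,0.02,0],[0,0,0]],
  [[-0.01,0.02,0],[0,0,0]],
  [[-0.008,0.015,0],[0,0,0]],
  [[0,0,0],[0,0,0]],
  [[0,0,0],[0,0,0]],
  [[0,0,0],[0,0,0]],
  [[0,0,0],[0,0,0]],
])

```text
time_s: 27.43
ee_pos: [442.3, 50.4, 205.9]
ee_rot: [-180.0, 0.0, 63.8]
force: [1.6, 0.5, 0.3]
gripper_width: 0.6
```

```bash
python3 - <<'E'
from h import *
p,im=grab('scene','s16');crop(im,220,140,350,260,5,'s16c')
p,im=grab('top','t16');crop(im,240,130,400,270,4,'t16c')
s=env.state();print(s['time_s'],s['force'],s['ee_pos'],s['qvel'])
E
```

```text
27.5333 [-1.02 -0.2   0.45] [442.25  50.41 205.97] [ 0.   -0.21  0.02  0.04  0.14  0.1 ]
```

View pics/s16c.png

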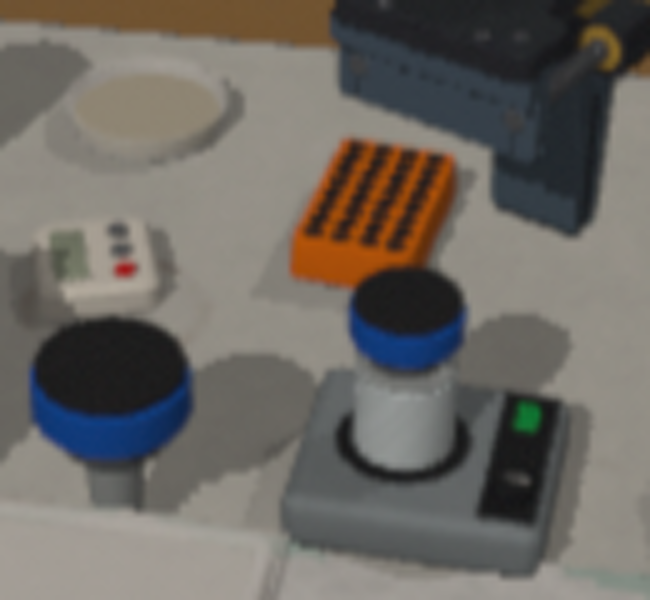

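View pics/t16c.png

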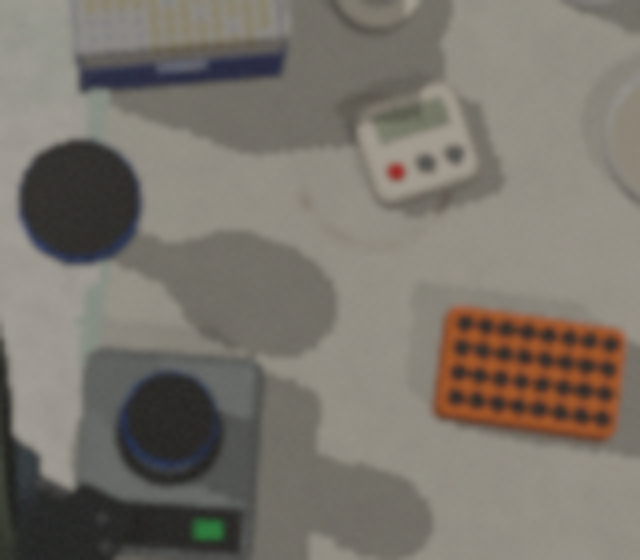

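The head sits upright and centred on the turret (scene pixel about (301,203)). The timer and tube block have not moved, and the arm is clear of everything.

```bash
python3 - <<'E'
from workcell import env
print(env.job_done())
E
```

```text
the job is handed in; nothing more can be done
None
```

I took the middle-sized head (52 mm) off the white post, set it loosely in the mixer's socket and let go. I then shut the fingers and pressed it home from above. The job was handed in at about 27.5 s, with the arm clear of everything.

**Checks that held**
- **Seating:** the head moved down at 8 to 14 N, then stopped dead at a reported TCP height of 83.3 mm while the force rose to 24 N. A second press gave the same stop from 5 to 21 N, so both presses went somewhat past the stated 9 to 18 N.
- **Final pictures:** the head looks upright and centred on the turret, and the timer and tube block look undisturbed.

**Checks that disagreed**
- **Fingertip position:** the real fingertips are about 31 mm behind the reported TCP. My first grasp shut above the disc without touching it. I measured the gap in the pictures, went lower and gripped on the second try.
- **Drop height:** the pictures show a drop of about 12.2 mm rather than 13. I put that down to the light contact (about 5 N) when setting it down.
- **Tilt:** my tilt fit from the scene picture did not give a usable result, so uprightness rests on how the pictures look and the repeated hard stop.

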